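# Count two loose tenons into the joint tray

### The arm

A 7-joint arm with a two-finger parallel gripper is mounted at the origin on the work surface. World frame = base frame: x ahead of the robot, y to its left, z up, the work surface at z = 0. Lengths are in m, angles in degrees, forces in N, time in s.
With the tool pointing down it reaches from about 0.425 to 0.875 m from the base axis. Payload 4.7 kg.
Tool frame: the origin (TCP) lies on the centre line of the jaws, within the pads' length; the fingertips stand 8 mm ahead of it and the grasp point (between the pads) lies 11 mm behind it; z points along the fingers, y is the direction in which the jaws open and shut (so a half turn about z gives the same grasp; the last joint's range is limited). The gripper opens to 87 mm and grips with 3 to 60 N. Pads are 19 mm wide; open, the fingers measure 117 mm over their backs; the gripper's body (75 mm by 190 mm) begins 51 mm behind the grasp point.
Start: joints at [-70.067, 18.392, -4.016, 83.108, 1.295, 78.541, -3.26], TCP at [0.213, 0.614, 0.231] pointing down, gripper open.
Joint ranges: [-163.93, 163.93], [-17.29, 119.83], [-79.2, 71.16], [3.27, 140.29], [-89.18, 269.18], [5.43, 117.66], [-154.24, 154.24]. Speed limits (degrees/s): [147.25, 147.25, 180, 180, 180, 180, 180].

### API

Orientations are given as [roll, pitch, yaw] about the fixed x, y, z axes, in that order (R = Rz(yaw) Ry(pitch) Rx(roll)).
In Python, from cell import env gives the robot as it stands. The module is installed in compiled form; this text tells all that it offers.
- The arm moves only by the tool move_arm, never from a script. Its argument "steps" is a list of rows, each a list of 2 entries, a list of its own where there are three numbers: the shift along the tool's x, y, z in m, then the turn about the tool's z in rad. A call has 1 to 20 rows; each row is the pose to reach, as a shift and turn from the pose commanded when the call began, along the tool's axes at that moment; what a row does not reach only later rows make up. A row lasts 1/8 s, in which the tool goes at most 62.5 mm and 10.7 degrees, less where a joint would pass 70% of its speed; a pose out of reach is approached as far as the arm can. A call with a gripper value outside its range is refused whole. "hand" is the closure, from -1 (fully open) to 1 (shut), set as the call begins (left out, the last holds). The fingers move at their own pace and stop on an object; "squeeze" is the grip in N (left out, the last holds). Time passes only in rows, so rows that repeat a pose let the fingers close. It gives the time, the measured TCP pose, the force and the opening at its end, in the units of the state.
- env.get_obs(): the state, without advancing time (a new reading comes with each control period).
- env.read_camera(name): name is "scene" or "side" or "wrist"; returns (picture, depth): 384x512x3 uint8, red, green, blue; 384x512 float32, m along the optical axis (not along the pixel's ray), 0 where there is no reading.
- env.calibration(name): a dict with "intrinsics" (3x3 intrinsics, pixels), "D" ([k1, k2, p1, p2, k3] as OpenCV has them; the pictures are not rectified), "position" and "orientation" of the camera in the world; the wrist camera has in their place "mount" (4x4, takes a point from camera to tool coordinates, whose origin is the TCP and whose axes are the flange's). Camera axes: x right, y up, looking along -z (the intrinsics and any distortion apply to the point x, -y, -z); pixel columns grow to the right and rows downward; lengths in m; the calibration is good to about 2 mm. A picture is of the moment at which its call begins: read the wrist's pose just before it. calibration takes no time and is no camera call.
- env.sign_off(): hands the job in, once; it reports no verdict.
Trained networks look in the newest picture that a camera, given by its name, has taken for a name from the list of things; names that differ only in an ending like _2 or _b are one class to them, and where a whole thing is asked for, a point or a joint stands for the part that bears it (a point fixed in the world has none). Each returns a list of dicts, best first, with "conf" (0 to 1); they miss things now and then, are a little off and sometimes report something else, mostly with a low value. They report only what shows in the picture. A call takes as long as a camera call. They do not tell look-alikes from the thing itself.
- env.cut_out(camera, query): "region" (384x512 bool, what is visible of it) and "uv" ([column, row] in pixels, amid what is visible of it).
The state is a dict: "time_s": time; "qpos": joint angles; "joint_velocities": joint speeds; "effort": joint torques, N m; "tool_pos": TCP position; "tool_rot": TCP orientation; "force": force on the tool from outside, world axes, zero at the start; "wrist_torque": the same for the moment, N m; "grip_width": finger opening in m.
Only numpy, scipy, OpenCV 4.12 (cv2) and the standard library are available. Lean on these libraries where they do the work, as an engineer would, in place of code of your own. Each camera call takes 0.05 s, during which the arm holds its last target. There are 200 camera calls.

### The job

The next frame joint takes two large loose tenons: put exactly two of the three large ones into the plywood tray, both lying flat on its floor, not stacked. Leave the third large one where it lies on the bench; the small tenons and the round plug are not needed.

Things in the scene. Friction and masses are not known exactly. Their poses are not given: they have to be found in the camera images.
- tray_in (a point): shallow open plywood tray fixed to the bench, outer 166 x 206 mm (its x by y), 26 mm high, walls and floor 8 mm thick, so inside 150 x 190 mm and 18 mm deep; this point is the centre of its inner floor, 8 mm above the bench; x and y run along its sides, z up
- tenon_a_center (a point): one of three identical large loose tenons: a plain pale beech block with fine dark glue grooves along its broad faces, 64 mm long (its x axis), 30 mm wide (its y axis), 20 mm thick (its z axis), about 30 g; this point is its centre. It lies flat on the bench at any yaw, with at least 30 mm clear around it. The two small tenons (36 x 18 x 10 mm) and the dark round plug lying among them are not wanted.
- tenon_b_center (a point): one of three identical large loose tenons: a plain pale beech block with fine dark glue grooves along its broad faces, 64 mm long (its x axis), 30 mm wide (its y axis), 20 mm thick (its z axis), about 30 g; this point is its centre. It lies flat on the bench at any yaw, with at least 30 mm clear around it. The two small tenons (36 x 18 x 10 mm) and the dark round plug lying among them are not wanted.
- tenon_c_center (a point): one of three identical large loose tenons: a plain pale beech block with fine dark glue grooves along its broad faces, 64 mm long (its x axis), 30 mm wide (its y axis), 20 mm thick (its z axis), about 30 g; this point is its centre. It lies flat on the bench at any yaw, with at least 30 mm clear around it. The two small tenons (36 x 18 x 10 mm) and the dark round plug lying among them are not wanted.
Things that resemble listed ones, but are neither listed nor needed, are in the scene too. Leave any grey look-alike of the part that bears tenon_c_center alone. Leave any grey look-alike of the part that bears tenon_a_center alone.

How it is judged:
By the outcome, as a careful person would: the job done as asked, in the order asked, and still so for the second after the job is handed in, with the robot touching nothing.
It also fails if it takes over 51 s, if anything falls off the work surface, if the arm or the gripper's body presses on something with over 40 N, if the wrist force passes 120 N, or if a joint passes its speed limit or range.

## Working session

There is one attempt and no reset: what is moved stays moved. The work goes in short steps, Python scripts to look and compute and a tool call to move; the robot and the scene stay as the last step left them, time stands still between calls to the robot, and variables do not carry over. Pictures are saved under pics/ and viewed, about 8 in all and at most 12, crops included, and the job is handed in when it is done.

Besides the shell and the picture viewer there is one more tool, called after "Request:" as name(argument=value, ...), one argument or row to a line, values as JSON. move_arm: Moves the arm, as the interface text tells. Its arguments: {"type":"object","properties":{"steps":{"type":"array"},"hand":{"type":"number"},"squeeze":{"type":"number"}},"required":["steps"]}

```bash
mkdir -p pics; cat > h.py <<'E'
import numpy as np, cv2
from scipy.spatial.transform import Rotation as R
from cell import env
def cam_pose(name, obs=None):
    c=env.calibration(name)
    if name=="wrist":
        T=np.eye(4);T[:3,:3]=R.from_euler('xyz',obs["tool_rot"],degrees=True).as_matrix();T[:3,3]=obs["tool_pos"]
        return c,T@np.array(c["mount"])
    T=np.eye(4);o=np.array(c["orientation"]);T[:3,:3]=o if o.shape==(3,3) else R.from_euler('xyz',o,degrees=True).as_matrix();T[:3,3]=c["position"]
    return c,T
def world(c,T,uv,d):
    uv=np.asarray(uv,float).reshape(-1,1,2)
    n=cv2.undistortPoints(uv,np.array(c["intrinsics"]),np.array(c["D"],float)).reshape(-1,2)
    d=np.asarray(d,float).ravel()
    P=np.c_[n[:,0]*d,-n[:,1]*d,-d]
    return P@T[:3,:3].T+T[:3,3]
def region_pts(c,T,depth,m):
    v,u=np.nonzero(m&(depth>0))
    return world(c,T,np.c_[u,v],depth[v,u])
E
python3 - <<'E'
from h import *
o=env.get_obs();print(o["tool_pos"],o["tool_rot"],o["time_s"],o["grip_width"])
ims=[]
for n in ["scene","side","wrist"]:
    c,T=cam_pose(n,o);im,d=env.read_camera(n)
    np.savez(n+"0.npz",im=im,d=d,T=T)
    print(n,T[:3,3].round(3),env.calibration(n).get("orientation"))
    im=im[:,:,::-1].copy()
    for q in ["tenon_a_center","tray_in"]:
        try: r=env.cut_out(n,q)
        except Exception as e: print(e);continue
        for k in r:
            m=k["region"];p=region_pts(c,T,d,m)
            if len(p)<10: continue
            top=p[p[:,2]>np.percentile(p[:,2],85)-.006]
            (cx,cy),(w,h),a=cv2.minAreaRect(top[:,:2].astype(np.float32)*1000)
            print(n,q,round(k["conf"],2),np.round(k["uv"]),m.sum(),"z",np.percentile(p[:,2],[5,50,90]).round(3),"rect",round(cx),round(cy),round(w),round(h),round(a),"rgb",np.median(np.load(n+"0.npz")["im"][m],0))
            cv2.circle(im,tuple(int(x) for x in k["uv"]),3,(0,0,255),-1)
    cv2.imwrite(f"pics/{n}0.png",im)
E
```

```text
[0.21282708 0.61360065 0.22948269] [-1.79891567e+02  4.31747378e-03  1.60876529e+02] 0.0 0.08710560877424439
scene [0.986 0.432 0.653] [ 45.32334821   0.85200901 131.71878255]
scene tenon_a_center 0.84 [270. 190.] 362 z [0.008 0.02  0.022] rect 482 14 62 30 56 rgb [160.  131.   90.5]
scene tenon_a_center 0.69 [304. 173.] 379 z [0.004 0.02  0.022] rect 381 32 65 32 19 rgb [106.  99.  99.]
scene tray_in 0.89 [378. 281.] 10677 z [0.006 0.009 0.026] rect 523 300 206 169 78 rgb [183. 164. 117.]
side [ 0.387 -0.661  0.75 ] [ 4.40090307e+01 -9.35366633e-03 -1.27614978e+01]
side tenon_a_center 0.9 [189. 208.] 320 z [0.006 0.019 0.022] rect 381 31 63 32 18 rgb [123.5 115.  116. ]
side tenon_a_center 0.88 [230. 206.] 290 z [0.007 0.019 0.022] rect 481 13 67 28 55 rgb [187.  140.5  87. ]
side tray_in 0.67 [228. 135.] 2789 z [0.005 0.009 0.025] rect 522 300 213 165 78 rgb [225. 200. 131.]
wrist [0.143 0.638 0.384] None
```

View pics/scene0.png

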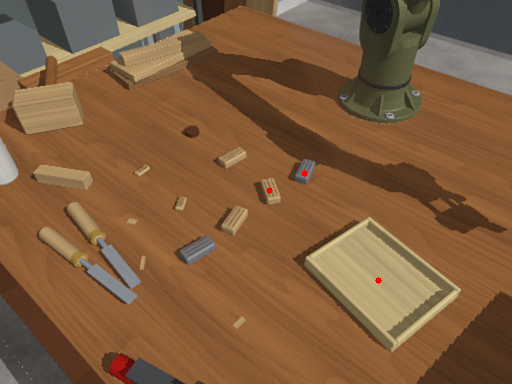

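View pics/side0.png

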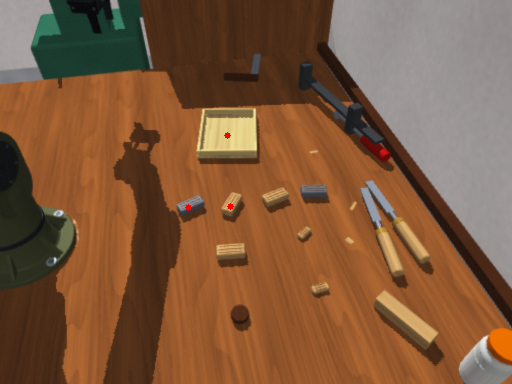

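The scene view shows three beech tenons at about (270,190), (235,220) and (232,157). Two grey look-alikes are at (305,172) and (197,250), the small tenons at (142,170) and (181,203), and the plug at (192,131). The side view agrees: beech at (232,205), (276,198) and (231,252). Next I'll measure the beech ones from depth.

```bash
python3 - <<'E'
from h import *
for n,S in [("scene",[(270,190),(235,220),(232,157)]),("side",[(232,205),(276,198),(231,252)])]:
    z=np.load(n+"0.npz");c,T=cam_pose(n);d=z["d"]
    v,u=np.mgrid[:384,:512]
    P=world(c,T,np.c_[u.ravel(),v.ravel()],d.ravel()).reshape(384,512,3)
    print(n,"bench z",np.median(P[150:230,150:320,2]))
    m=((P[...,2]>.0145)&(P[...,2]<.03)&(d>0)).astype(np.uint8)
    k,l=cv2.connectedComponents(m,connectivity=4)
    for (a,b) in S:
        i=l[b,a];p=P[l==i]
        (cx,cy),(w,h),ang=cv2.minAreaRect(p[:,:2].astype(np.float32)*1000)
        if w<h: ang+=90
        print((a,b),i,len(p),"c",round(cx),round(cy),"size",round(w),round(h),"long-axis yaw",round(ang%180),"ztop",np.percentile(p[:,2],[50,95]).round(4),"rgb",np.median(z["im"][l==i],0))
    # tray rim
    p=None
E
```

```text
scene bench z 0.0012409884659231873
(270, 190) 152 310 c 481 14 size 64 30 long-axis yaw 54 ztop [0.0206 0.0224] rgb [162. 132.  91.]
(235, 220) 154 380 c 592 14 size 64 30 long-axis yaw 15 ztop [0.0206 0.0227] rgb [163.  132.5  91. ]
(232, 157) 95 261 c 453 -126 size 31 63 long-axis yaw 171 ztop [0.0205 0.0226] rgb [162. 130.  90.]
side bench z 0.0005231771342938396
(232, 205) 136 246 c 481 13 size 67 29 long-axis yaw 54 ztop [0.0198 0.0226] rgb [193. 148.  91.]
(276, 198) 125 242 c 590 13 size 65 31 long-axis yaw 15 ztop [0.0196 0.022 ] rgb [183.5 137.   86. ]
(231, 252) 261 333 c 453 -127 size 32 62 long-axis yaw 173 ztop [0.0199 0.0219] rgb [191. 144.  90.]
```

```bash
cat >> h.py <<'E'
def go(x,y,z,yaw,o=None):
    o=o or env.get_obs();M=R.from_euler('xyz',o["tool_rot"],degrees=True).as_matrix()
    s=M.T@(np.array([x,y,z])-o["tool_pos"])
    cur=np.degrees(np.arctan2(M[1,0],M[0,0]))
    t=-((yaw-cur+90)%180-90)
    # keep the last joint in range: choose explicit yaw via mod 360
    t2=-((yaw-cur+180)%360-180)
    print("t",o["time_s"],"pos",o["tool_pos"].round(4),"yaw",round(cur,1),"q7",round(o["qpos"][6],1),"shift",s.round(4),"turn",np.radians(t2).round(4))
E
python3 -c "
from h import *
go(.481,.0135,.10,54)"
```

```text
t 0.45 pos [0.213  0.6141 0.2305] yaw 160.9 q7 -3.3 shift [-0.45   -0.4796  0.1305] turn 1.8654
```

Request:
move_arm(
  steps=[
    [[-0.45,-0.48,0.13],1.865],
    [[-0.45,-0.48,0.13],1.865],
    [[-0.45,-0.48,0.13],1.865],
    [[-0.45,-0.48,0.13],1.865],
    [[-0.45,-0.48,0.13],1.865],
    [[-0.45,-0.48,0.13],1.865],
    [[-0.45,-0.48,0.13],1.865],
    [[-0.45,-0.48,0.13],1.865],
    [[-0.45,-0.48,0.13],1.865],
    [[-0.45,-0.48,0.13],1.865],
    [[-0.45,-0.48,0.13],1.865],
    [[-0.45,-0.48,0.13],1.865],
    [[-0.45,-0.48,0.13],1.865],
    [[-0.45,-0.48,0.13],1.865],
    [[-0.45,-0.48,0.13],1.865],
    [[-0.45,-0.48,0.13],1.865],
  ],
  hand=-1,
  squeeze=20,
)

```text
time_s: 2.45
tool_pos: [0.4809, 0.0139, 0.1007]
tool_rot: [180.0, -0.0, 54.1]
force: [-1.0, -0.3, 0.4]
grip_width: 0.0873
```

```bash
python3 - <<'E'
from h import *
go(.481,.0135,.011,54)
o=env.get_obs();c,T=cam_pose("wrist",o);im,d=env.read_camera("wrist")
cv2.imwrite("pics/w1.png",im[:,:,::-1])
v,u=np.mgrid[:384,:512];P=world(c,T,np.c_[u.ravel(),v.ravel()],d.ravel()).reshape(384,512,3)
m=((P[...,2]>.0145)&(P[...,2]<.03)&(d>0)).astype(np.uint8)
k,l,st,_=cv2.connectedComponentsWithStats(m,connectivity=4)
for i in range(1,k):
    if st[i,4]<300: continue
    p=P[l==i];(cx,cy),(w,h),a=cv2.minAreaRect(p[:,:2].astype(np.float32)*1000)
    if w<h:a+=90
    print(st[i],round(cx),round(cy),round(w),round(h),round(a%180),np.median(p[:,2]).round(4),np.median(im[l==i],0))
E
```

```text
t 2.45 pos [0.4809 0.0139 0.1007] yaw 54.1 q7 -38.4 shift [-0.0003  0.0003  0.0897] turn 0.0017
[   8    0   89   32 1404] 447 219 22 56 164 0.0243 [138.  128.   96.5]
[ 437    7   75   70 3055] 686 12 31 57 169 0.02 [137. 142. 143.]
[ 330   76   78   83 3040] 590 13 64 30 16 0.0201 [209. 185. 145.]
[ 238  158   36   72 2462] 479 14 63 30 55 0.02 [210. 187. 147.]
[135 207  36  38 430] 386 45 44 11 12 0.0196 [152. 156. 157.]
```

Request:
move_arm(
  steps=[
    [[0,0,0.05],0],
    [[0,0,0.075],0],
    [[0,0,0.089],0],
    [[0,0,0.089],0],
    [[0,0,0.089],0],
  ],
)

```text
time_s: 3.12
tool_pos: [0.4819, 0.0133, 0.0126]
tool_rot: [179.9, -0.1, 54.0]
force: [0.2, -0.1, 0.3]
grip_width: 0.0872
```

Request:
move_arm(
  steps=[
    [[0,0,0],0],
    [[0,0,0],0],
    [[0,0,0],0],
    [[0,0,0],0],
    [[0,0,0],0],
    [[0,0,0],0],
  ],
  hand=1,
  squeeze=20,
)

```text
time_s: 3.88
tool_pos: [0.4809, 0.0132, 0.0115]
tool_rot: [-180.0, 0.0, 54.0]
force: [-0.7, 0.6, 0.5]
grip_width: 0.0352
```

Request:
move_arm(
  steps=[
    [[0,0,-0.04],0],
    [[0,0,-0.09],0],
    [[0,0,-0.09],0],
  ],
)

```text
time_s: 4.25
tool_pos: [0.484, 0.0135, 0.1053]
tool_rot: [179.7, -0.4, 54.0]
force: [0.4, 1.1, -0.5]
grip_width: 0.0285
```

```bash
python3 -c "
from h import *
go(.533,.347,.10,78)"
```

```text
t 4.25 pos [0.484  0.0135 0.1053] yaw 54.0 q7 -38.3 shift [ 0.2985 -0.1564  0.0064] turn -0.4186
```

Request:
move_arm(
  steps=[
    [[0,0,0],0],
    [[0,0,0],0],
    [[0,0,0],0],
  ],
)

```text
time_s: 4.62
tool_pos: [0.4801, 0.013, 0.1004]
tool_rot: [-179.9, 0.1, 54.0]
force: [0.1, -1.1, -0.1]
grip_width: 0.0288
```

```bash
python3 - <<'E'
from h import *
go(.533,.347,.10,78)
a,_=env.read_camera("side");b,_=env.read_camera("wrist")
cv2.imwrite("pics/s2.png",np.hstack([cv2.resize(a[120:280,120:340],(400,291)),cv2.resize(b,(388,291))])[:,:,::-1])
E
```

```text
t 4.625 pos [0.4801 0.013  0.1004] yaw 54.0 q7 -38.3 shift [ 3.013e-01 -1.534e-01  1.000e-04] turn -0.4186
```

View pics/s2.png

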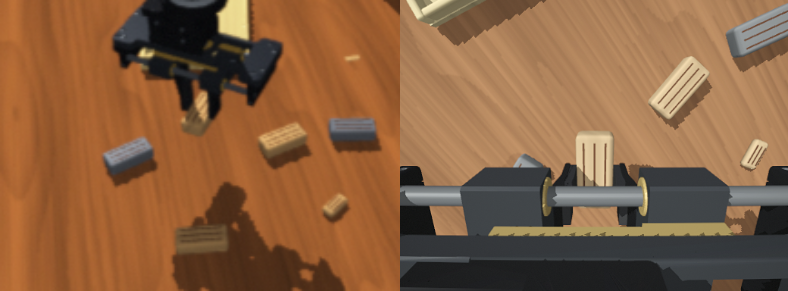

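The tenon is held between the jaws: it is at (595,160) in the wrist half of the picture and lifted in the side half. I'll carry it over the tray and check its tilt there.

Request:
move_arm(
  steps=[
    [[0.06,-0.03,0],-0.08],
    [[0.11,-0.055,0],-0.16],
    [[0.16,-0.08,0],-0.24],
    [[0.21,-0.105,0],-0.32],
    [[0.255,-0.13,0],-0.38],
    [[0.285,-0.145,0],-0.41],
    [[0.301,-0.153,0],-0.419],
    [[0.301,-0.153,0],-0.419],
    [[0.301,-0.153,0],-0.419],
    [[0.301,-0.153,0],-0.419],
  ],
)

```text
time_s: 5.98
tool_pos: [0.5344, 0.3447, 0.1018]
tool_rot: [180.0, 0.0, 77.9]
force: [0.0, -0.3, 0.1]
grip_width: 0.0286
```

```bash
cat > look.py <<'E'
from h import *
import sys
o=env.get_obs();c,T=cam_pose("wrist",o);im,d=env.read_camera("wrist")
cv2.imwrite(sys.argv[1],im[:,:,::-1])
v,u=np.mgrid[:384,:512];P=world(c,T,np.c_[u.ravel(),v.ravel()],d.ravel()).reshape(384,512,3)
M=R.from_euler('xyz',o["tool_rot"],degrees=True).as_matrix()
Q=(P-o["tool_pos"])@M   # tool frame
m=(abs(Q[...,1])<.012)&(abs(Q[...,2])<.03)&(abs(Q[...,0])<.06)&(d>0)
q=Q[m];print("pts",len(q))
if len(q)>50:
    q=q[q[:,2]<np.percentile(q[:,2],80)]
    a,b=np.polyfit(q[:,0],q[:,2],1);print("x",q[:,0].min(),q[:,0].max(),"z/x tilt deg",np.degrees(np.arctan(a)),"z at x=0",b)
E
python3 look.py pics/w3.png; python3 -c "
from h import *
go(.533,.347,.021,78);print(env.get_obs()['grip_width'])"
```

```text
pts 2997
x -0.029406015156505913 0.0326322993587471 z/x tilt deg -0.06468331792392301 z at x=0 0.006490937606991172
t 6.025 pos [0.5343 0.3451 0.1018] yaw 77.9 q7 -41.8 shift [ 0.0016 -0.0017  0.0808] turn -0.0018
0.02848122885035653
```

View pics/w3.png

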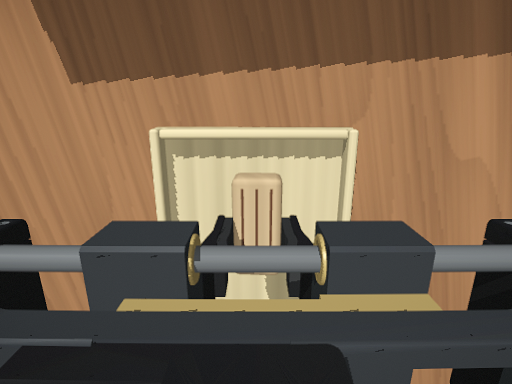

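The tenon sits square over the tray but seems to be gripped low, since the fingers were still closing when I lifted. I'll measure how far below the tips it hangs.

```bash
python3 - <<'E'
from h import *
o=env.get_obs();M=R.from_euler('xyz',o["tool_rot"],degrees=True).as_matrix()
for n in ["wrist","scene"]:
    c,T=cam_pose(n,o);im,d=env.read_camera(n)
    v,u=np.mgrid[:384,:512];P=world(c,T,np.c_[u.ravel(),v.ravel()],d.ravel()).reshape(384,512,3)
    Q=(P-o["tool_pos"])@M
    m=(abs(Q[...,1])<.02)&(abs(Q[...,2])<.05)&(abs(Q[...,0])>.013)&(abs(Q[...,0])<.04)&(d>0)
    q=Q[m];print(n,len(q),"tool z pct",np.percentile(q[:,2],[1,5,25,50,75,95,99]).round(4), "x",q[:,0].min().round(3),q[:,0].max().round(3))
E
```

```text
wrist 2003 tool z pct [0.0052 0.0056 0.0064 0.007  0.0081 0.0171 0.0221] x -0.03 0.034
scene 351 tool z pct [0.0038 0.0048 0.006  0.0073 0.0126 0.0201 0.0218] x 0.013 0.035
```

Request:
move_arm(
  steps=[
    [[0.001,-0.001,0.015],0],
    [[0.001,-0.001,0.03],0],
    [[0.001,-0.001,0.045],0],
    [[0.001,-0.001,0.055],0],
    [[0.001,-0.001,0.062],0],
    [[0.001,-0.001,0.066],0],
    [[0.001,-0.001,0.066],0],
    [[0.001,-0.001,0.066],0],
    [[0.001,-0.001,0.066],0],
  ],
)

```text
time_s: 7.25
tool_pos: [0.5334, 0.348, 0.0359]
tool_rot: [180.0, -0.0, 78.0]
force: [0.6, -0.0, 0.2]
grip_width: 0.0286
```

Request:
move_arm(
  steps=[
    [[0,0,0],0],
    [[0,0,0],0],
    [[0,0,0],0],
    [[0,0,0],0],
    [[0,0,0],0],
    [[0,0,0],0],
    [[0,0,0],0],
  ],
  hand=-1,
)

```text
time_s: 8.12
tool_pos: [0.5332, 0.3478, 0.0356]
tool_rot: [180.0, -0.0, 78.0]
force: [-0.2, -0.2, -0.1]
grip_width: 0.0848
```

Request:
move_arm(
  steps=[
    [[0,0,-0.03],0],
    [[0,0,-0.067],0],
    [[0,0,-0.067],0],
    [[0,0,-0.067],0],
  ],
)

```text
time_s: 8.62
tool_pos: [0.5329, 0.3477, 0.1023]
tool_rot: [-180.0, 0.0, 78.0]
force: [0.5, 0.6, -0.6]
grip_width: 0.0874
```

```bash
python3 look.py pics/w4.png; python3 -c "
from h import *
go(.5905,.0135,.10,15.5)"
```

```text
pts 0
t 8.675 pos [0.5324 0.3475 0.1015] yaw 78.0 q7 -41.9 shift [-0.3147  0.1261  0.0018] turn 1.0914
```

View pics/w4.png

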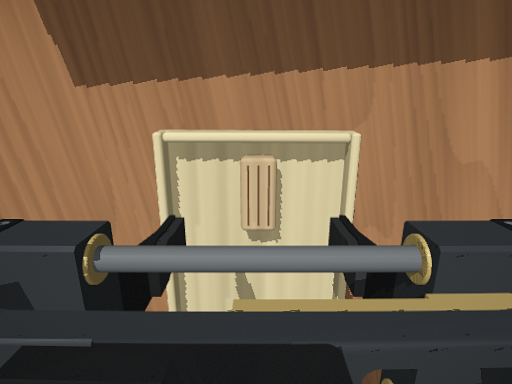

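The first tenon lies flat in the tray at (258,192). Now the second one.

Request:
move_arm(
  steps=[
    [[-0.315,0.126,0.002],1.091],
    [[-0.315,0.126,0.002],1.091],
    [[-0.315,0.126,0.002],1.091],
    [[-0.315,0.126,0.002],1.091],
    [[-0.315,0.126,0.002],1.091],
    [[-0.315,0.126,0.002],1.091],
    [[-0.315,0.126,0.002],1.091],
    [[-0.315,0.126,0.002],1.091],
    [[-0.315,0.126,0.002],1.091],
    [[-0.315,0.126,0.002],1.091],
  ],
)

```text
time_s: 9.93
tool_pos: [0.5909, 0.0151, 0.1004]
tool_rot: [-180.0, 0.0, 15.7]
force: [0.9, 0.3, 0.3]
grip_width: 0.0867
```

```bash
python3 - <<'E'
from h import *
go(.5905,.0135,.011,15.5)
o=env.get_obs();c,T=cam_pose("wrist",o);im,d=env.read_camera("wrist")
v,u=np.mgrid[:384,:512];P=world(c,T,np.c_[u.ravel(),v.ravel()],d.ravel()).reshape(384,512,3)
m=((P[...,2]>.0145)&(P[...,2]<.03)&(d>0)).astype(np.uint8)
k,l,st,_=cv2.connectedComponentsWithStats(m,connectivity=4)
for i in range(1,k):
    if st[i,4]<300: continue
    p=P[l==i];(cx,cy),(w,h),a=cv2.minAreaRect(p[:,:2].astype(np.float32)*1000)
    if w<h:a+=90
    print(st[i],round(cx),round(cy),round(w),round(h),round(a%180),np.median(p[:,2]).round(4),np.median(im[l==i],0))
E
```

```text
t 9.925 pos [0.5909 0.0151 0.1004] yaw 15.7 q7 -68.1 shift [-0.0008  0.0014  0.0894] turn 0.0031
[ 262   28   70   94 3417] 690 11 30 65 169 0.02 [158. 162. 164.]
[   0  123   63   98 1868] 561 196 86 43 23 0.0246 [174.  162.5 125. ]
[ 241  158   36   72 2478] 591 13 63 30 16 0.0199 [219.  195.  154.5]
```

Request:
move_arm(
  steps=[
    [[0,0.001,0.05],0],
    [[0,0.001,0.075],0],
    [[0,0.001,0.089],0],
    [[0,0.001,0.089],0],
    [[0,0.001,0.089],0],
  ],
)

```text
time_s: 10.6
tool_pos: [0.5924, 0.0127, 0.0128]
tool_rot: [180.0, -0.1, 15.5]
force: [-0.3, 1.2, 1.4]
grip_width: 0.0872
```

Request:
move_arm(
  steps=[
    [[0,0,0],0],
    [[0,0,0],0],
    [[0,0,0],0],
    [[0,0,0],0],
    [[0,0,0],0],
    [[0,0,0],0],
    [[0,0,0],0],
    [[0,0,0],0],
    [[0,0,0],0],
    [[0,0,0],0],
    [[0,0,0],0],
    [[0,0,0],0],
  ],
  hand=1,
  squeeze=20,
)

```text
time_s: 12.1
tool_pos: [0.5913, 0.0126, 0.0115]
tool_rot: [-180.0, 0.0, 15.5]
force: [-0.2, 0.5, -0.4]
grip_width: 0.0296
```

Request:
move_arm(
  steps=[
    [[0,0,-0.03],0],
    [[0,0,-0.07],0],
    [[0,0,-0.09],0],
    [[0,0,-0.09],0],
    [[0,0,-0.09],0],
  ],
)

```text
time_s: 12.72
tool_pos: [0.5903, 0.0128, 0.1001]
tool_rot: [-180.0, 0.1, 15.5]
force: [-0.0, -0.7, -0.9]
grip_width: 0.0295
```

```bash
python3 look.py pics/w5.png; python3 -c "
from h import *
go(.513,.253,.10,78)"
```

```text
pts 3624
x -0.03129603704847837 0.030639011932403506 z/x tilt deg -0.006610930477153517 z at x=0 -0.008674581525644421
t 12.775 pos [0.5901 0.0127 0.0999] yaw 15.5 q7 -67.9 shift [-0.01   -0.2522 -0.    ] turn -1.0904
```

The grip is good this time: width 29.5 mm, no tilt, tenon top 8.7 mm behind the TCP.

Request:
move_arm(
  steps=[
    [[-0.002,-0.035,0],-0.14],
    [[-0.004,-0.08,0],-0.32],
    [[-0.006,-0.12,0],-0.5],
    [[-0.007,-0.16,0],-0.67],
    [[-0.008,-0.195,0],-0.83],
    [[-0.009,-0.225,0],-0.97],
    [[-0.01,-0.243,0],-1.06],
    [[-0.01,-0.252,0],-1.09],
    [[-0.01,-0.252,0],-1.09],
    [[-0.01,-0.252,0],-1.09],
    [[-0.01,-0.252,0],-1.09],
  ],
)

```text
time_s: 14.15
tool_pos: [0.5147, 0.2516, 0.1015]
tool_rot: [180.0, 0.0, 77.8]
force: [0.4, -0.0, -0.5]
grip_width: 0.03
```

```bash
python3 look.py pics/w6.png; python3 -c "
from h import *
go(.513,.253,.0205,78)"
```

```text
pts 3600
x -0.03101405595685583 0.03089559069299265 z/x tilt deg 0.057140137746392664 z at x=0 -0.00875218179038704
t 14.2 pos [0.5147 0.2519 0.1016] yaw 77.9 q7 -35.9 shift [ 0.0008 -0.0019  0.0811] turn -0.0023
```

View pics/w6.png

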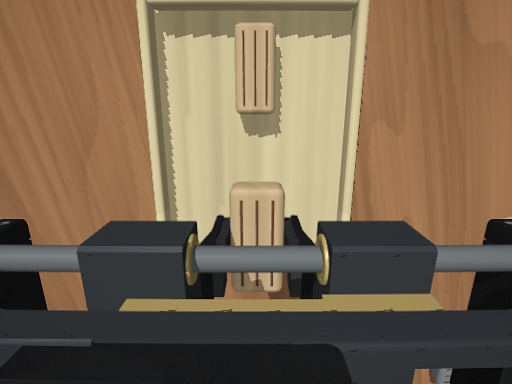

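It's aligned behind the first tenon, which is at (255,68). Lowering and releasing.

Request:
move_arm(
  steps=[
    [[0.001,-0.001,0.025],0],
    [[0.001,-0.001,0.045],0],
    [[0.001,-0.001,0.06],0],
    [[0.001,-0.001,0.07],0],
    [[0.001,-0.001,0.077],0],
    [[0.001,-0.001,0.08],0],
    [[0.001,-0.001,0.08],0],
    [[0.001,-0.001,0.08],0],
    [[0.001,-0.001,0.08],0],
  ],
)

```text
time_s: 15.32
tool_pos: [0.5138, 0.2541, 0.022]
tool_rot: [180.0, -0.0, 78.0]
force: [-0.1, -0.7, -0.3]
grip_width: 0.0298
```

Request:
move_arm(
  steps=[
    [[0,0,0],0],
    [[0,0,0],0],
    [[0,0,0],0],
    [[0,0,0],0],
    [[0,0,0],0],
    [[0,0,0],0],
    [[0,0,0],0],
    [[0,0,0],0],
  ],
  hand=-1,
)

```text
time_s: 16.32
tool_pos: [0.5135, 0.2539, 0.0216]
tool_rot: [180.0, -0.0, 78.0]
force: [-0.5, 0.6, -0.5]
grip_width: 0.0864
```

Request:
move_arm(
  steps=[
    [[0,0,-0.03],0],
    [[0,0,-0.08],0],
    [[0,0,-0.13],0],
    [[0,0,-0.18],0],
    [[0,0,-0.18],0],
    [[0,0,-0.18],0],
  ],
)

```text
time_s: 17.08
tool_pos: [0.5131, 0.2538, 0.2011]
tool_rot: [-180.0, 0.0, 78.0]
force: [-0.3, 0.6, -0.2]
grip_width: 0.0871
```

```bash
python3 - <<'E'
from h import *
o=env.get_obs();print(o["tool_pos"],o["time_s"])
a,_=env.read_camera("side");b,d=env.read_camera("wrist");c,T=cam_pose("wrist",o)
cv2.imwrite("pics/f.png",np.hstack([cv2.resize(a,(400,300)),cv2.resize(b,(400,300))])[:,:,::-1])
v,u=np.mgrid[:384,:512];P=world(c,T,np.c_[u.ravel(),v.ravel()],d.ravel()).reshape(384,512,3)
t=np.radians(-12);X=(P[...,0]-.523)*np.cos(t)+(P[...,1]-.300)*np.sin(t);Y=-(P[...,0]-.523)*np.sin(t)+(P[...,1]-.300)*np.cos(t)
m=((abs(X)<.07)&(abs(Y)<.09)&(P[...,2]>.018)&(P[...,2]<.06)).astype(np.uint8)
k,l,st,_=cv2.connectedComponentsWithStats(m)
for i in range(1,k):
    if st[i,4]<150: continue
    q=l==i;r=cv2.minAreaRect(np.c_[X[q],Y[q]].astype(np.float32)*1000);print(st[i,4],np.round(r[0]),np.round(r[1]),round(r[2]),"z",np.percentile(P[q][:,2],[5,50,95]).round(4))
E
```

```text
[0.51313203 0.25376634 0.20106568] 17.075
1765 [ 0. 50.] [65. 30.] 89 z [0.0262 0.0289 0.0303]
1387 [ -0. -46.] [63. 30.] 90 z [0.0261 0.0287 0.0301]
```

View pics/f.png

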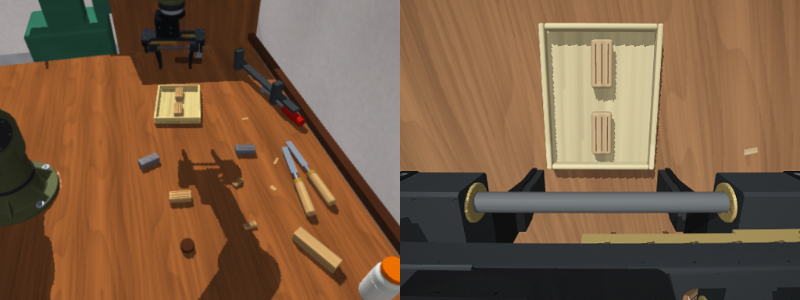

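Both tenons lie flat in the tray at (601,63) and (602,132), with tops at about 28.8 mm against an expected 28. The third tenon (180,197), both grey ones and the small parts haven't moved, and the gripper is clear.

```bash
python3 -c "
from cell import env
print(env.sign_off())"
```

```text
the job is handed in; nothing more can be done
None
```

Two of the three large beech tenons are in the plywood tray, and I handed the job in at about 17 s of the 51 s allowed.

- **Final check:** a wrist-camera depth reading shows both tenons flat, with their tops at about 28.8 mm (28 mm expected). They are in line along the tray's long side at y = +50 and −46 mm, about 32 mm apart and not stacked.
- **Left alone:** I did not touch the third large tenon, near (0.453, −0.126) m, the two grey look-alikes, the small tenons or the plug. The last picture shows them where they were. The gripper is open and about 0.2 m above the bench.
- **What went wrong:** I lifted the first tenon before the fingers had fully closed, so it hung about 15 mm lower in the jaws than planned. I measured this over the tray and raised the release height to match, and it landed flat. The second grasp and placing went as planned.

The forces I read after each move stayed below 2 N.

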